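Clear a broken tube rack off the sample deck

TASK

Pick up the orange scraper block and with it wipe all four broken blue pieces off the raised metal deck into the yellow waste tray at its end; they are sharp, so do not touch them with the gripper or arm. Then stand the scraper back upright on its black rubber mat and let go. Leave the racks, bottle, beaker, jar and tip box undisturbed.

Things in the scene. Friction and masses are not known exactly. Their poses are not given: they have to be found in the camera images.
- deck: Fixed metal deck, 222 mm wide (own x), 260 mm long (own y), plate top 60 mm above the table. Origin at table height under its centre. Dark rims along both long sides (inner faces at own x = +-105 mm, 14 mm higher than the plate). Both short ends (own y = +-130 mm) are open and overhang the trays by 12 mm. The pieces start within own y = +-85 mm, beside the post.
- post: Fixed black upright post with an orange band, 16 mm in diameter, 45 mm high, standing on the deck's plate somewhere within 20 mm (deck's x) and 40 mm (deck's y) of its centre, so that one of the lanes between post and rims may be narrow (77 mm at least). Origin at the centre of its foot.
- waste_tray: Fixed yellow open tray, 240 mm (own x) by 100 mm (own y), 45 mm high, walls and floor 4 mm, tucked under one open end of the deck: its centre is 168 mm from the deck's centre along the deck's own y, at +y or -y. Origin at the centre of its underside; its axes are parallel to the deck's.
- clean_tray: Fixed white open tray of the same size and placing at the other end of the deck. It holds a rack of clean tubes (top of caps about 50 mm above the table).
- scraper: Loose scraper block standing upright on the mat, 0.11 to 0.23 kg. Orange foot with black rubber sole, 70 mm long (own x), 36 mm wide (own y), 26 mm high; grey grip rib on top, 54 mm long (own x), 22 mm thick (own y), from 26 to 76 mm above the underside: fingers close on it along own y. Origin at the centre of its underside, z up. Wipes along own y with either long face.
- mat: Fixed black rubber mat, 150 mm (own x) by 120 mm (own y), 4 mm thick, on the left or the right of the deck: the scraper's place. Origin at the centre of its underside.
- shard1: Loose broken piece of blue plastic tube rack, a flat stepped shard 50 mm long (own x), 26 mm wide (16 mm at its narrow +x end), 9 mm thick, about 13 g. Origin at its underside near the middle. Lies flat on the deck at the start; sharp, so not to be touched by the gripper.
- shard2: Loose broken piece of blue plastic tube rack, a flat stepped shard 50 mm long (own x), 26 mm wide (16 mm at its narrow +x end), 9 mm thick, about 13 g. Origin at its underside near the middle. Lies flat on the deck at the start; sharp, so not to be touched by the gripper.
- shard3: Loose broken piece of blue plastic tube rack, a flat stepped shard 50 mm long (own x), 26 mm wide (16 mm at its narrow +x end), 9 mm thick, about 13 g. Origin at its underside near the middle. Lies flat on the deck at the start; sharp, so not to be touched by the gripper.
- shard4: Loose broken piece of blue plastic tube rack, a flat stepped shard 50 mm long (own x), 26 mm wide (16 mm at its narrow +x end), 9 mm thick, about 13 g. Origin at its underside near the middle. Lies flat on the deck at the start; sharp, so not to be touched by the gripper.
- bottle: Bystander: upright amber bottle, 56 mm in diameter, 120 mm high, standing beyond the mat. Origin at its underside.
- beaker: Bystander: glass beaker, 64 mm in diameter, 75 mm high, on the robot's side of the mat. Origin at its underside.
- foam_rack: Bystander: white rack with blue-capped tubes, 110 x 100 mm, 51 mm high over the caps, on the other side of the deck from the mat. Origin at its underside.
- clean_rack: Bystander: white rack with blue caps, 150 x 60 mm, 46 mm high over the caps, standing in the white tray. Origin at its underside.
- tip_box: Bystander: grey tip box with a green lid, 85 x 115 mm, 63 mm high, beyond the foam rack. Origin at its underside.
- jar: Bystander: white jar with an orange cap, 60 mm in diameter, 75 mm high, on the robot's side of the foam rack. Origin at its underside.
Mind the look-alikes: they are no part of the job. What is shaped like the scraper but green is not meant.

How it is judged:
On the way, in this order (a step that is already met when the one before it is completed fails the run):
1. the scraper has been brought to the deck (x of scraper in the frame of deck between -0.12 and 0.12 m and y of scraper in the frame of deck between -0.16 and 0.16 m and z of scraper in the frame of deck above 0.05 m), for 0.1 s.
2. all four pieces are in the yellow waste tray (x of shard1 in the frame of waste_tray between -0.12 and 0.12 m and y of shard1 in the frame of waste_tray between -0.05 and 0.05 m and z of each of shard1, shard2, shard3, shard4 in the frame of waste_tray below 0.045 m and x of shard2 in the frame of waste_tray between -0.12 and 0.12 m and y of shard2 in the frame of waste_tray between -0.05 and 0.05 m and x of shard3 in the frame of waste_tray between -0.12 and 0.12 m and y of shard3 in the frame of waste_tray between -0.05 and 0.05 m and x of shard4 in the frame of waste_tray between -0.12 and 0.12 m and y of shard4 in the frame of waste_tray between -0.05 and 0.05 m), for 0.2 s.
At the end, for the whole second after the job is handed in: All four pieces lie in the yellow waste tray (inside its outline, below its rim); the scraper stands upright (within 0.1 rad), at rest and released, on its mat, its centre within 60 mm (mat's x) and 45 mm (mat's y) of the mat's centre (all of step 2 and x of scraper in the frame of mat between -0.06 and 0.06 m and y of scraper in the frame of mat between -0.045 and 0.045 m and z of scraper in the frame of mat below 0.008 m and angle between scraper's own z axis and vertical below 0.1 rad and linear speed of scraper below 0.02 m/s); the robot touches nothing.
It fails at once if the gripper or arm touches a broken piece (contact force between any of the fingers, the arm and shard1 above 0.5 N or contact force between any of the fingers, the arm and shard2 above 0.5 N or contact force between any of the fingers, the arm and shard3 above 0.5 N or contact force between any of the fingers, the arm and shard4 above 0.5 N).
It fails at once if a rack, the bottle, the beaker, the jar or the tip box is moved by 30 mm (distance of any of foam_rack, clean_rack, bottle, beaker, tip_box, jar from where it was at the start of the episode above 0.03 m).
It fails at once if one of them is tipped over (angle between any of foam_rack, clean_rack, bottle, beaker, tip_box, jar's own z axis and vertical above 0.35 rad).
It also fails if it takes over 69 s, if anything falls off the work surface, if the arm or the gripper's body presses on something with over 40 N, if the wrist force passes 120 N, or if a joint passes its speed limit or range.

ROBOT

A 7-joint arm with a two-finger parallel gripper is mounted at the origin on the work surface. World frame = base frame: x ahead of the robot, y to its left, z up, the work surface at z = 0. Lengths are in m, angles in rad, forces in N, time in s.
With the tool pointing down it reaches from about 0.4 to 0.85 m from the base axis. Payload 10.4 kg.
Tool frame: the origin (TCP) lies midway between the tips of the shut fingers; the grasp point (between the pads) lies 19 mm behind it; z points along the fingers, x is the direction in which the jaws open and shut, and the axes are right-handed (so a half turn about z gives the same grasp; the last joint's range is limited). The gripper opens to 85 mm and grips with 20 to 120 N. Pads are 22 mm wide; open, the fingers measure 114 mm over their backs; the gripper's body (76 mm by 85 mm) begins 54 mm behind the grasp point. The pads swing forward as they close: fully open they stand 13 mm farther back than shut.
Start: joints at [1.299, 0.332, -0.065, 1.46, 0.022, 1.35, -0.088], TCP at [0.154, -0.606, 0.231] pointing down, gripper open.
Joint ranges: [-2.6, 2.6], [-0.5, 2.12], [-1.47, 1.34], [0.16, 2.42], [-1.27, 4.41], [0.06, 2.06], [-2.6, 2.6]. Speed limits (rad/s): [2.22, 2.22, 2.79, 2.79, 3.14, 3.14, 3.14].

INTERFACE

Orientations are given as a unit quaternion [x, y, z, w].
In Python, from workcell import manip, cams gives the robot as it stands.
- The arm moves only by the tool move_arm, never from a script. Its argument "moves" is a list of rows, each a list of 7 numbers: the turn, a rotation vector about the tool's x, y, z in degrees, then the shift along the tool's x, y, z in m, then the finger opening in m, from 0 to 0.0854. A call has 1 to 10 rows; each row is the pose to reach, as a shift and turn from the pose commanded when the call began, along the tool's axes at that moment; what a row does not reach only later rows make up. A row lasts 1/10 s, in which the tool goes at most 50 mm and 8.59 degrees, less where a joint would pass 70% of its speed; a pose out of reach is approached as far as the arm can. A call with a gripper value outside its range is refused whole. The fingers move at their own pace and stop on an object; "grip_force" is the grip in N (left out, the last holds). Time passes only in rows, so rows that repeat a pose let the fingers close. It gives the time, the measured TCP pose, the force and the opening at its end, in the units of the state.
- manip.get_obs(): the state, without advancing time (a new reading comes with each control period).
- cams.camera(name): name is "scene" or "top" or "wrist"; returns the picture (420x560x3 uint8, red, green, blue); there is no depth.
- cams.camera_params(name): a dict with "fx", "fy", "cx", "cy" (pixels), "xyz" and "rotation" of the camera in the world. Camera axes: x right, y up, looking along -z (the intrinsics and any distortion apply to the point x, -y, -z); pixel columns grow to the right and rows downward; lengths in m; the calibration is good to about 2 mm. A picture is of the moment at which its call begins: read the wrist's pose just before it. camera_params takes no time and is no camera call; for the wrist camera it gives the pose at the moment of the call.
- manip.hand_in(): hands the job in, once; it reports no verdict.
The state is a dict: "clock": time; "joint_pos": joint angles; "joint_velocities": joint speeds; "tau": joint torques, N m; "position": TCP position; "ee_rot": TCP orientation; "ft_force": force on the tool from outside, world axes, zero at the start; "torque": the same for the moment, N m; "grip_width": opening from 0.0 (shut) to 1.0 (fully open).
Only numpy, scipy, OpenCV 4.12 (cv2) and the standard library are available. Lean on these libraries where they do the work, as an engineer would, in place of code of your own. Each camera call takes 0.05 s, during which the arm holds its last target. There are 200 camera calls.

## Working session

There is one attempt and no reset: what is moved stays moved. The work goes in short steps, Python scripts to look and compute and a tool call to move; the robot and the scene stay as the last step left them, time stands still between calls to the robot, and variables do not carry over. Pictures are saved under pics/ and viewed, about 8 in all and at most 12, crops included, and the job is handed in when it is done.

Besides the shell and the picture viewer there is one more tool, called after "Call:" in YAML: its name, and indented under it one key for each argument. move_arm: Moves the arm, as the interface text tells. Its arguments: {"type":"object","properties":{"moves":{"type":"array","items":{"type":"array","items":{"type":"number"}}},"grip_force":{"type":"number"}},"required":["moves"]}

```bash
mkdir -p pics; ls
python3 - <<'E'
from workcell import manip, cams
import cv2
o=manip.get_obs();print(o['clock'],o['position'],o['ee_rot'],o['grip_width'])
for n in ['scene','top']:
    cv2.imwrite(f'pics/{n}0.png',cams.camera(n)[:,:,::-1]);print(n,cams.camera_params(n))
E
```

```text
pics
0.0 [ 0.15382879 -0.60538686  0.23051071] [ 7.89396898e-01 -6.13882743e-01 -5.76956095e-04 -4.26951345e-04] 0.9973882993553292
scene {'fx': 405.09807466172015, 'fy': 405.09807466172015, 'cx': 277.3736699845463, 'cy': 212.78755661142281, 'xyz': array([1.00907811, 0.13676751, 0.82724996]), 'rotation': array([0.18194057, 0.23192587, 0.76112909, 0.57774607])}
top {'fx': 456.9162985178607, 'fy': 456.9162985178607, 'cx': 268.25155027101266, 'cy': 199.71195824981285, 'xyz': array([0.24970237, 0.0130895 , 1.18336426]), 'rotation': array([-0.07708394,  0.08629361,  0.73180159, -0.67162334])}
```

View pics/scene0.png

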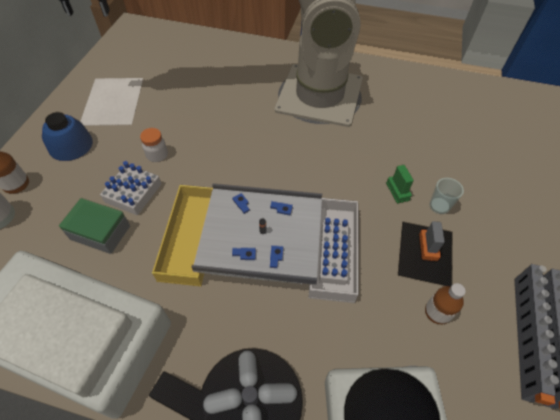

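View pics/top0.png

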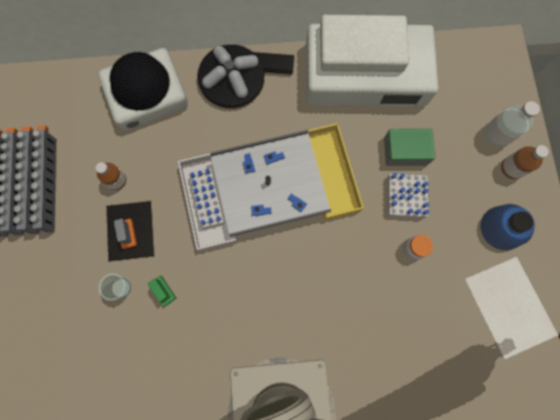

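Scene: the yellow tray is at left (180,235), the deck at (262,232) with 4 shards and the post at (263,226). The scraper stands on the mat at (432,243), and the green decoy is at (400,185). The top view agrees: mat at (130,230), deck at (270,185), tray at (335,170).

```bash
cat > h.py <<'E'
import numpy as np, cv2
from scipy.spatial.transform import Rotation as R
from workcell import manip, cams
def ray(p,uv,z):
    uv=np.atleast_2d(np.float64(uv)); d=np.c_[(uv[:,0]-p['cx'])/p['fx'],-(uv[:,1]-p['cy'])/p['fy'],-np.ones(len(uv))]
    w=R.from_quat(p['rotation']).apply(d); c=np.array(p['xyz']); return (c+w*((z-c[2])/w[:,2])[:,None])[:,:2]
def proj(p,X):
    q=R.from_quat(p['rotation']).inv().apply(np.atleast_2d(X)-p['xyz']); return np.c_[p['cx']-p['fx']*q[:,0]/q[:,2],p['cy']+p['fy']*q[:,1]/q[:,2]]
def rect(name,im,p,z,s=1000,x1=.75,x0=.35,y1=.4,y0=-.4):
    # image up=+x, left=+y
    W=np.float32([[x1,y1],[x1,y0],[x0,y0],[x0,y1]]); src=proj(p,np.c_[W,np.full(4,z)]).astype(np.float32)
    dst=np.float32([[(y1-a[1])*s,(x1-a[0])*s] for a in W])
    out=cv2.warpPerspective(im,cv2.getPerspectiveTransform(src,dst),(int((y1-y0)*s),int((x1-x0)*s)),flags=cv2.INTER_CUBIC)
    cv2.imwrite(name,out)
def blobs(m,amin=30):
    cs,_=cv2.findContours(m.astype(np.uint8),cv2.RETR_EXTERNAL,cv2.CHAIN_APPROX_NONE)
    return [c[:,0] for c in cs if cv2.contourArea(c)>=amin]
E
python3 - <<'E'
from h import *
im=cv2.imread('pics/top0.png');p=cams.camera_params('top')
rect('pics/r0.png',im,p,.06)
hsv=cv2.cvtColor(im,cv2.COLOR_BGR2HSV);H,S,V=cv2.split(hsv)
def rep(n,m,z,a=30):
    for c in blobs(m,a):
        w=ray(p,c,z); r=cv2.minAreaRect((w*1000).astype(np.float32)); print(n,'px',c.mean(0).round(),'ctr',np.round(r[0],1),'size',np.round(r[1],1),'ang',round(r[2],1))
rep('blue',(H>100)&(H<130)&(S>130)&(V>60),.069,40)
rep('yellow',(H>20)&(H<32)&(S>150),.045,200)
rep('orange',(H<16)&(S>170)&(V>120),.026,30)
rep('dark',(V<45),.004,300)
E
```

```text
blue px [514. 224.] ctr [ 399.9 -618.2] size [82.8 65.9] ang 13.6
blue px [260. 210.] ctr [487.8   7.7] size [19.1 40.9] ang 3.4
blue px [248. 164.] ctr [612.2  31.4] size [43.4 18.9] ang 11.0
blue px [273. 157.] ctr [623.6 -37.1] size [20.3 42.4] ang 12.8
yellow px [340. 168.] ctr [ 583.4 -196.2] size [237.3  74. ] ang 10.6
orange px [421. 246.] ctr [ 369.1 -390.1] size [43.4 48.5] ang 13.1
orange px [130. 235.] ctr [465.9 349.4] size [32.9 71.8] ang 88.9
dark px [129. 231.] ctr [476.  353.3] size [140.7 110.7] ang 1.3
dark px [138.  81.] ctr [903. 318.] size [160.4 175.2] ang 89.6
dark px [239.  73.] ctr [885.4  26. ] size [257.6 192.5] ang 73.1
```

View pics/r0.png

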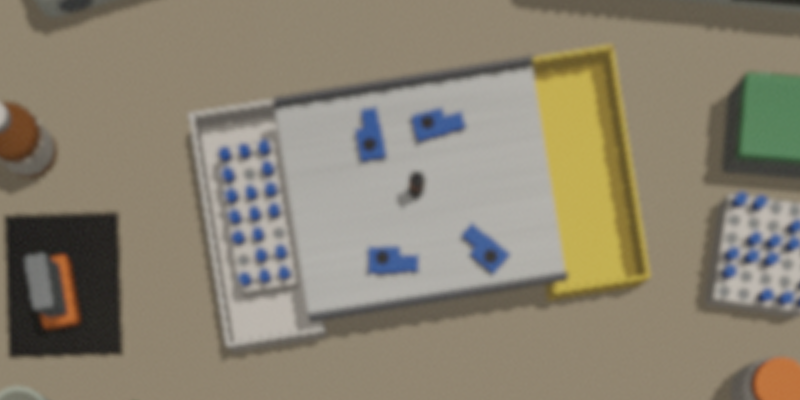

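Rectified picture (1 mm/px): the deck's corners are near (275,100), (533,65), (565,275) and (308,315). That puts its centre at x≈.561, y≈-.020, with its axis toward the tray at yaw ≈ -81.5°. The post is near the centre at (415,191), with two shards in each lane. Next I'll go above the scraper.

Call:
move_arm:
  moves:
    - [0,0,3,-0.26,-0.42,-0.07,0.085]
    - [0,0,3,-0.26,-0.42,-0.07,0.085]
    - [0,0,3,-0.26,-0.42,-0.07,0.085]
    - [0,0,3,-0.26,-0.42,-0.07,0.085]
    - [0,0,3,-0.26,-0.42,-0.07,0.085]
    - [0,0,3,-0.26,-0.42,-0.07,0.085]
    - [0,0,3,-0.26,-0.42,-0.07,0.085]
    - [0,0,3,-0.26,-0.42,-0.07,0.085]
    - [0,0,3,-0.26,-0.42,-0.07,0.085]
    - [0,0,3,-0.26,-0.42,-0.07,0.085]

```text
clock: 1.1
position: [0.4979, -0.2486, 0.3015]
ee_rot: [0.773, -0.634, -0.0, 0.0]
ft_force: [1.1, -0.7, -0.3]
grip_width: 0.997
```

Call:
move_arm:
  moves:
    - [0,0,0,-0.49,-0.07,0,0.085]
    - [0,0,0,-0.49,-0.07,0,0.085]
    - [0,0,0,-0.49,-0.07,0,0.085]
    - [0,0,0,-0.49,-0.07,0,0.085]
    - [0,0,0,-0.49,-0.07,0,0.085]
    - [0,0,0,-0.49,-0.07,0,0.085]
    - [0,0,0,-0.49,-0.07,0,0.085]
    - [0,0,0,-0.49,-0.07,0,0.085]
    - [0,0,0,-0.49,-0.07,0,0.085]
    - [0,0,0,-0.49,-0.07,0,0.085]

```text
clock: 2.1
position: [0.4692, 0.2461, 0.3013]
ee_rot: [0.773, -0.634, 0.0, -0.0]
ft_force: [0.7, -0.6, -0.1]
grip_width: 0.994
```

Run:
```python
from h import *
o=manip.get_obs();print(o['clock'],o['position'],o['ee_rot'])
p=cams.camera_params('wrist');im=cams.camera('wrist')[:,:,::-1].copy()
cv2.imwrite('pics/w1.png',im);print(p)
H,S,V=cv2.split(cv2.cvtColor(im,cv2.COLOR_BGR2HSV))
for c in blobs((H<16)&(S>170)&(V>100),100):
    r=cv2.minAreaRect((ray(p,c,.03)*1000).astype(np.float32));print(c.mean(0),r)
```

```text
2.1 [0.46924068 0.24609282 0.30129538] [ 7.73139498e-01 -6.34235993e-01  1.37350007e-04 -6.37049291e-05]
{'fx': 373.9884203313264, 'fy': 373.9884203313264, 'cx': 282.94548513932966, 'cy': 202.4688537569657, 'xyz': array([0.5490617 , 0.26133612, 0.44448382]), 'rotation': array([-0.12246501,  0.10042986, -0.62620615,  0.76340161])}
[187.52970297 129.29207921] ((468.076171875, 359.2414855957031), (70.21639251708984, 44.16263961791992), 11.27685832977295)
```

View pics/w1.png

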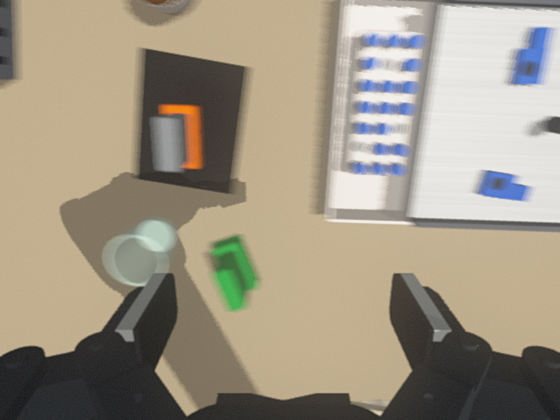

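The wrist view shows the scraper's orange foot (180,137) with its grey rib, the long axis at yaw ≈11.3°, which matches the current tool. The decoy at (235,272) is clear. The scraper's centre is ≈(.467,.361), so I'll go down and grasp.

Call:
move_arm:
  moves:
    - [0,0,0,-0.05,-0.01,0.0,0.085]
    - [0,0,0,-0.1,-0.018,0.02,0.085]
    - [0,0,0,-0.113,-0.02,0.06,0.085]
    - [0,0,0,-0.113,-0.02,0.1,0.085]
    - [0,0,0,-0.113,-0.02,0.14,0.085]
    - [0,0,0,-0.113,-0.02,0.17,0.085]
    - [0,0,0,-0.113,-0.02,0.2,0.085]
    - [0,0,0,-0.113,-0.02,0.225,0.085]
    - [0,0,0,-0.113,-0.02,0.245,0.085]
    - [0,0,0,-0.113,-0.02,0.258,0.085]

```text
clock: 3.15
position: [0.4669, 0.3578, 0.0413]
ee_rot: [0.773, -0.634, -0.0, 0.001]
ft_force: [-1.0, -0.2, -0.7]
grip_width: 1.0
```

Call:
move_arm:
  moves:
    - [0,0,0,0,0,0,0.0]
    - [0,0,0,0,0,0,0.0]
    - [0,0,0,0,0,0,0.0]
    - [0,0,0,0,0,0,0.0]
    - [0,0,0,0,0,0,0.0]
    - [0,0,0,0,0,0,0.0]
    - [0,0,0,0,0,0,0.0]
    - [0,0,0,0,0,0,0.0]
  grip_force: 70

```text
clock: 3.95
position: [0.468, 0.3588, 0.044]
ee_rot: [0.773, -0.634, 0.0, -0.0]
ft_force: [-1.1, -0.7, 6.2]
grip_width: 0.248
```

Call:
move_arm:
  moves:
    - [0,0,0,0,0,-0.02,0]
    - [0,0,0,0,0,-0.06,0]
    - [0,0,0,0,0,-0.11,0]
    - [0,0,2.7,0.04,0.005,-0.14,0]
    - [0,0,2.7,0.09,0.012,-0.15,0]
    - [0,0,2.7,0.14,0.02,-0.15,0]
    - [0,0,2.7,0.19,0.026,-0.14,0]
    - [0,0,2.7,0.24,0.032,-0.13,0]
    - [0,0,2.7,0.28,0.038,-0.12,0]
    - [0,0,2.7,0.28,0.038,-0.12,0]

```text
clock: 4.95
position: [0.4844, 0.0691, 0.1615]
ee_rot: [0.755, -0.656, 0.0, 0.002]
ft_force: [0.2, -0.1, -2.2]
grip_width: 0.251
```

Run:
```python
from h import *
o=manip.get_obs();print(o['clock'],o['position'],R.from_quat(o['ee_rot']).as_matrix()[:,0],o['ft_force'])
p=cams.camera_params('wrist');im=cams.camera('wrist')[:,:,::-1].copy()
cv2.imwrite('pics/w2.png',im);import pickle;pickle.dump(p,open('w2.pkl','wb'))
```

```text
4.95 [0.48437654 0.06912743 0.16151577] [ 0.13950693 -0.99021696  0.00286334] [ 0.15170158 -0.12913055 -2.16040377]
```

View pics/w2.png

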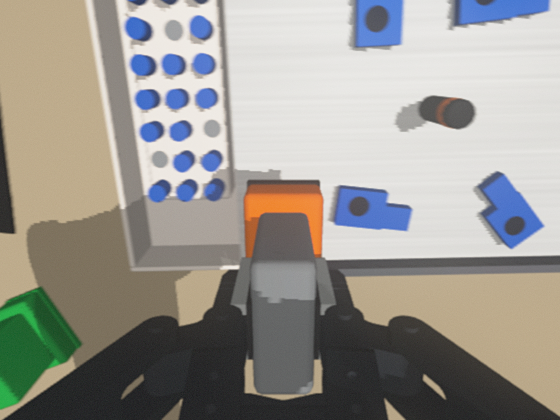

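Good grip: the scraper is upright in the jaws. The post's foot is at ≈(430,110), the near rim's inner edge runs along v≈262, and shards sit at (372,208), (510,210), (378,20) and (500,5). I'll check these against my estimates.

Run:
```python
from h import *
import pickle
p=pickle.load(open('w2.pkl','rb'));im=cv2.imread('pics/w2.png');g=cv2.cvtColor(im,cv2.COLOR_BGR2GRAY)
# near rim inner edge: first dark row below plate at several columns
e=[]
for u in range(350,470,20):
    col=g[225:300,u].astype(int); e.append((u,225+np.argmin(np.diff(col))))
e=np.array(e,float);w=ray(p,e,.06);print(e[:,1],w.round(4).tolist());k=np.polyfit(w[:,1],w[:,0],1);print('slope dx/dy',k)
C=np.array([.558,-.02]);d=np.array([.149,-.989]);n=np.array([.989,.149])
for nm,u in [('post',(430,110)),('sh',(372,208)),('sh',(510,210)),('sh',(378,20))]:
    q=ray(p,u,.065)[0];print(nm,q,'s,t',(q-C)@d,(q-C)@n)
print('rim t',((w-C)@n).round(4))
e=ray(p,[(233,150),(226,60)],.06);print('clean end s',(e-C)@d, 'cam',p['xyz'])
```

```text
[259. 258. 258. 257. 257. 257.] [[0.4488, 0.0141], [0.4516, -0.0002], [0.4536, -0.0145], [0.4564, -0.0287], [0.4584, -0.0431], [0.4604, -0.0575]]
slope dx/dy [-0.16215741  0.45135102]
post [ 0.55946717 -0.01386327] s,t -0.005850619158744256 0.002365405960205097
sh [0.49098087 0.00813599] s,t -0.03781234378474531 -0.06208965493469496
sh [ 0.50258849 -0.08523532] s,t 0.05626141547407186 -0.06452204976322601
sh [0.60477421 0.0294431 ] s,t -0.04192987093538588 0.05362671114722872
rim t [-0.1029 -0.1023 -0.1024 -0.1018 -0.102  -0.1021]
clean end s [-0.13071839 -0.13212671] cam [0.56542133 0.08030278 0.30439439]
```

Call:
move_arm:
  moves:
    - [0,0,-0.8,0,-0.005,0,0]
    - [0,0,-0.8,0,-0.005,0.02,0]
    - [0,0,-0.8,0,-0.005,0.035,0]
    - [0,0,-0.8,0,-0.005,0.048,0]
    - [0,0,-0.8,0,-0.005,0.055,0]
    - [0,0,-0.8,0,-0.005,0.06,0]
    - [0,0,-0.8,0,-0.005,0.06,0]

```text
clock: 5.7
position: [0.4897, 0.0775, 0.1029]
ee_rot: [0.763, -0.647, -0.0, 0.0]
ft_force: [-0.1, 0.2, -1.7]
grip_width: 0.25
```

Call:
move_arm:
  moves:
    - [0,0,0,0.01,0,0.0015,0]
    - [0,0,0,0.022,0,0.0015,0]
    - [0,0,0,0.034,0,0.0015,0]
    - [0,0,0,0.046,0,0.0015,0]
    - [0,0,0,0.058,0,0.0015,0]
    - [0,0,0,0.07,0,0.0015,0]
    - [0,0,0,0.082,0,0.0015,0]
    - [0,0,0,0.094,0,0.0015,0]
    - [0,0,0,0.106,0,0.0015,0]
    - [0,0,0,0.118,0,0.0015,0]

```text
clock: 6.7
position: [0.5092, -0.0401, 0.1018]
ee_rot: [0.762, -0.647, 0.0, 0.0]
ft_force: [0.1, -0.4, -1.6]
grip_width: 0.247
```

Run:
```python
from h import *
cv2.imwrite('pics/w3.png',cams.camera('wrist')[:,:,::-1])
```

```text
(no output)
```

View pics/w3.png

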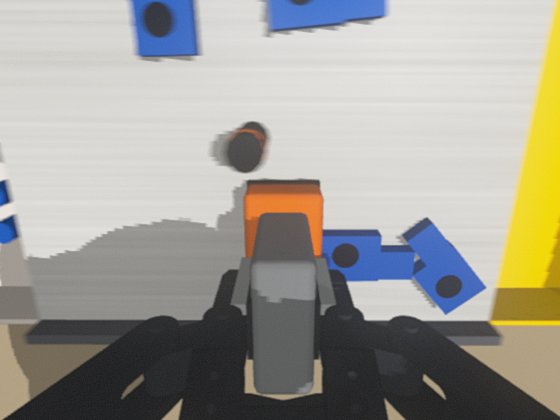

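Post passed, and both near shards are ahead of the scraper at (350,255) and (448,265). I'll continue to the edge.

Call:
move_arm:
  moves:
    - [0,0,0,0.012,0,0,0]
    - [0,0,0,0.024,0,0,0]
    - [0,0,0,0.036,0,0,0]
    - [0,0,0,0.048,0,0,0]
    - [0,0,0,0.06,0,0,0]
    - [0,0,0,0.072,0,0,0]
    - [0,0,0,0.084,0,0,0]
    - [0,0,0,0.094,0,0,0]
    - [0,0,0,0.104,0,0,0]
    - [0,0,0,0.112,0,0,0]

```text
clock: 7.75
position: [0.5274, -0.1506, 0.1018]
ee_rot: [0.762, -0.647, 0.0, 0.0]
ft_force: [0.7, 0.6, -1.0]
grip_width: 0.248
```

Call:
move_arm:
  moves:
    - [0,0,0,0.003,0,0,0]
    - [0,0,0,0.003,0,0,0]
    - [0,0,0,-0.01,0,-0.01,0]
    - [0,0,0,-0.02,0,-0.04,0]
    - [0,0,0,-0.02,0,-0.07,0]
    - [0,0,0,-0.02,0,-0.07,0]

```text
clock: 8.35
position: [0.5263, -0.1279, 0.1767]
ee_rot: [0.763, -0.646, 0.003, -0.001]
ft_force: [-0.1, 0.7, -2.0]
grip_width: 0.246
```

Run:
```python
from h import *
o=manip.get_obs();print(o['position'])
cv2.imwrite('pics/w4.png',cams.camera('wrist')[:,:,::-1])
```

```text
[ 0.52627402 -0.1278982   0.17667191]
```

View pics/w4.png

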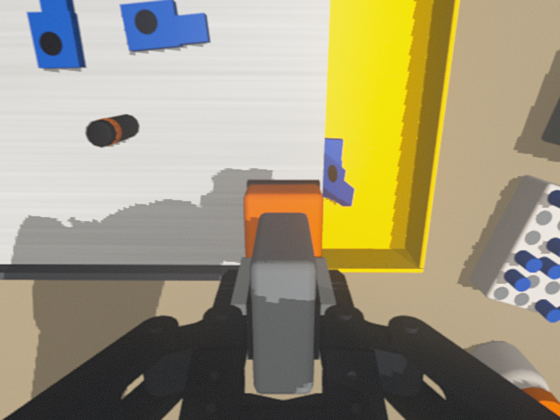

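One shard is visible in the tray at (337,172) and the other is probably hidden behind the scraper. The near lane is clear. Now the far lane.

Call:
move_arm:
  moves:
    - [0,0,0,-0.04,-0.02,0,0]
    - [0,0,0,-0.08,-0.04,0,0]
    - [0,0,0,-0.12,-0.06,0,0]
    - [0,0,0,-0.16,-0.085,0,0]
    - [0,0,0,-0.195,-0.105,0,0]
    - [0,0,0,-0.208,-0.111,0,0]
    - [0,0,0,-0.208,-0.111,0,0]
    - [0,0,0,-0.208,-0.111,0,0]

```text
clock: 9.2
position: [0.5991, 0.0929, 0.1711]
ee_rot: [0.762, -0.647, -0.0, 0.001]
ft_force: [0.2, 0.4, -1.9]
grip_width: 0.25
```

Run:
```python
from h import *
o=manip.get_obs();print(o['position'],R.from_quat(o['ee_rot']).as_matrix()[:,0])
cv2.imwrite('pics/top5.png',cams.camera('top')[:,:,::-1])
p=cams.camera_params('top');im=cv2.imread('pics/top5.png');H,S,V=cv2.split(cv2.cvtColor(im,cv2.COLOR_BGR2HSV))
for c in blobs((H>100)&(H<130)&(S>110)&(V>50),15):
    if 180<c[:,0].mean()<380 and c[:,1].mean()<260: print(c.mean(0),cv2.contourArea(c.astype(np.int32)),ray(p,c.mean(0),.06),ray(p,c.mean(0),.01))
rect('pics/r5.png',im,p,.06)
```

```text
[0.59906685 0.09292031 0.17108785] [ 1.62805426e-01 -9.86658034e-01  5.63470797e-04]
[328.61111111 192.33333333] 19.0 [[ 0.51983485 -0.16740501]] [[ 0.53185822 -0.17543866]]
```

View pics/r5.png

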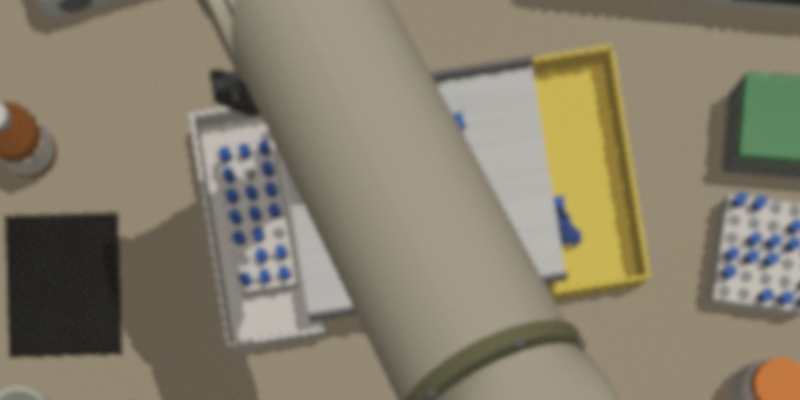

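Call:
move_arm:
  moves:
    - [0,0,0,0,0,0.02,0]
    - [0,0,0,0,0,0.04,0]
    - [0,0,0,0,0,0.055,0]
    - [0,0,0,0,0,0.064,0]
    - [0,0,0,0,0,0.0695,0]
    - [0,0,0,0.01,0,0.0695,0]
    - [0,0,0,0.022,0,0.0695,0]
    - [0,0,0,0.034,0,0.0695,0]
    - [0,0,0,0.046,0,0.0695,0]
    - [0,0,0,0.058,0,0.0695,0]

```text
clock: 10.25
position: [0.6096, 0.0346, 0.1027]
ee_rot: [0.762, -0.647, 0.0, -0.0]
ft_force: [0.8, -0.2, -1.3]
grip_width: 0.252
```

Call:
move_arm:
  moves:
    - [0,0,0,0.012,0,0,0]
    - [0,0,0,0.024,0,0,0]
    - [0,0,0,0.036,0,0,0]
    - [0,0,0,0.048,0,0,0]
    - [0,0,0,0.06,0,0,0]
    - [0,0,0,0.072,0,0,0]
    - [0,0,0,0.084,0,0,0]
    - [0,0,0,0.084,0,0,0]

```text
clock: 11.05
position: [0.623, -0.0495, 0.1021]
ee_rot: [0.761, -0.648, 0.0, 0.0]
ft_force: [-0.4, -0.8, -1.5]
grip_width: 0.249
```

Run:
```python
from h import *
cv2.imwrite('pics/w6.png',cams.camera('wrist')[:,:,::-1])
```

```text
(no output)
```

View pics/w6.png

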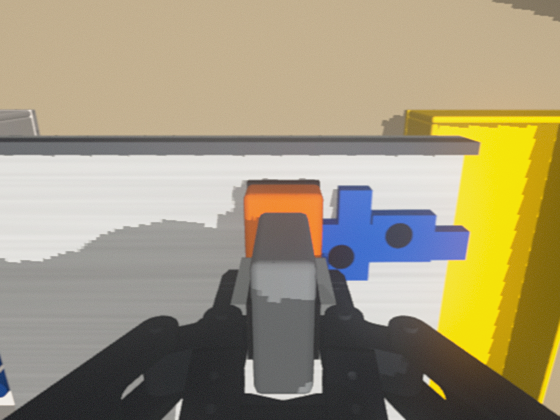

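Both far shards are ahead of the sole at (350,230) and (410,237). I'll finish the push.

Call:
move_arm:
  moves:
    - [0,0,0,0.012,0,0,0]
    - [0,0,0,0.024,0,0,0]
    - [0,0,0,0.036,0,0,0]
    - [0,0,0,0.048,0,0,0]
    - [0,0,0,0.06,0,0,0]
    - [0,0,0,0.07,0,0,0]
    - [0,0,0,0.078,0,0,0]
    - [0,0,0,0.084,0,0,0]
    - [0,0,0,0.084,0,0,0]
    - [0,0,0,0.084,0,0,0]

```text
clock: 12.1
position: [0.6364, -0.1292, 0.1023]
ee_rot: [0.763, -0.647, -0.0, -0.0]
ft_force: [0.4, 0.6, -1.1]
grip_width: 0.248
```

Call:
move_arm:
  moves:
    - [0,0,0,-0.01,0,-0.01,0]
    - [0,0,0,-0.04,0,-0.04,0]
    - [0,0,0,-0.08,0,-0.08,0]
    - [0,0,0,-0.1,0.04,-0.1,0]
    - [0,0,0,-0.1,0.06,-0.1,0]
    - [0,0,0,-0.1,0.06,-0.1,0]
    - [0,0,0,-0.1,0.06,-0.1,0]

```text
clock: 12.8
position: [0.561, -0.0401, 0.2032]
ee_rot: [0.763, -0.647, 0.001, 0.0]
ft_force: [0.4, -0.3, -2.6]
grip_width: 0.249
```

Run:
```python
from h import *
o=manip.get_obs();print(o['position'],R.from_quat(o['ee_rot']).as_matrix()[:,0])
im=cams.camera('wrist')[:,:,::-1];cv2.imwrite('pics/w7.png',im)
```

```text
[ 0.56095498 -0.04005774  0.20323668] [ 0.16325723 -0.9865826   0.0013588 ]
```

View pics/w7.png

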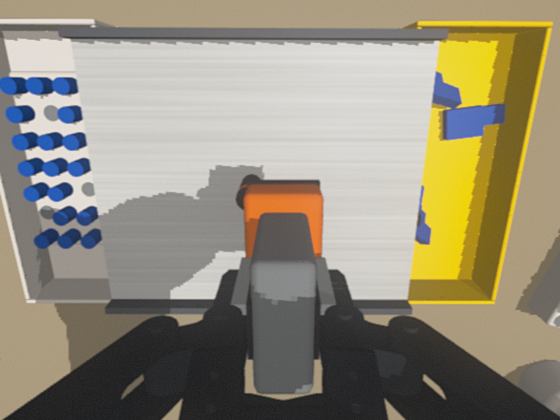

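The deck is empty, and three shards are visible in the tray at (447,92), (473,122) and (423,215). The fourth is probably tucked beside the deck edge, so I'll check it from other cameras while heading back to the mat.

Call:
move_arm:
  moves:
    - [0,0,0,-0.03,0.002,0,0]
    - [0,0,0,-0.075,0.004,0,0]
    - [0,0,0,-0.12,0.006,0,0]
    - [0,0,0,-0.165,0.009,0,0]
    - [0,0,0,-0.21,0.011,0,0]
    - [0,0,0,-0.255,0.014,0,0]
    - [0,0,0,-0.3,0.016,0,0]
    - [0,0,0,-0.345,0.019,0,0]
    - [0,0,0,-0.385,0.021,0,0]
    - [0,0,0,-0.404,0.021,0,0]

```text
clock: 13.85
position: [0.4724, 0.3593, 0.202]
ee_rot: [0.764, -0.645, -0.002, -0.0]
ft_force: [0.3, -0.6, -0.9]
grip_width: 0.252
```

Run:
```python
from h import *
o=manip.get_obs();print(o['position'],R.from_quat(o['ee_rot']).as_matrix()[:,0])
a=[]
for n in ['top','scene']:
    im=cams.camera(n)[:,:,::-1].copy();p=cams.camera_params(n);cv2.imwrite(f'pics/{n}8.png',im)
    C=np.array([.56,-.02]);d=np.array([.155,-.988]);nn=np.array([.988,.155])
    q=np.float32([[*(C+s*d+t*nn),.03] for s,t in [(100,125),(225,125),(225,-125),(100,-125)] for s,t in [(s/1e3,t/1e3)]])
    M=cv2.getPerspectiveTransform(proj(p,q).astype(np.float32),np.float32([[0,0],[250,0],[250,500],[0,500]])) 
    a.append(cv2.warpPerspective(im,M,(250,500),flags=cv2.INTER_CUBIC))
    u=proj(p,q); x0,y0=(u.min(0)-12).astype(int);x1,y1=(u.max(0)+12).astype(int)
    c=im[y0:y1,x0:x1];k=500/c.shape[0];a[-1]=cv2.resize(c,(min(395,int(c.shape[1]*k)),500),interpolation=cv2.INTER_CUBIC)
cv2.imwrite('pics/t8.png',np.hstack(a));print(np.hstack(a).shape)
```

```text
[0.47241079 0.35927537 0.20198978] [ 0.16698909 -0.9859552  -0.00264218]
(500, 781, 3)
```

View pics/t8.png

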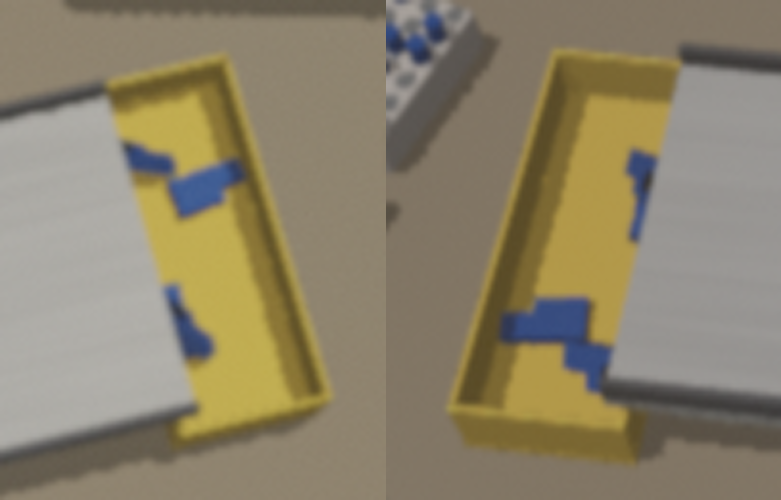

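Top crop (left) and scene crop (right): two pieces lie at the far side of the tray. On the near side there is one cluster partly under the deck edge, which may be one shard or two stacked. I'll put the scraper down, then look under the edge.

Call:
move_arm:
  moves:
    - [0,0,0,0,0,0.04,0]
    - [0,0,0,0,0,0.08,0]
    - [0,0,0,0,0,0.11,0]
    - [0,0,0,0,0,0.13,0]
    - [0,0,0,0,0,0.143,0]
    - [0,0,0,0,0,0.15,0]
    - [0,0,0,0,0,0.154,0]
    - [0,0,0,0,0,0.157,0]
    - [0,0,0,0,0,0.158,0]
    - [0,0,0,0,0,0.158,0]

```text
clock: 14.95
position: [0.4749, 0.3547, 0.0448]
ee_rot: [0.762, -0.647, 0.0, -0.0]
ft_force: [0.4, -0.6, -1.5]
grip_width: 0.252
```

Call:
move_arm:
  moves:
    - [0,0,0,0,0,0.001,0]
    - [0,0,0,0,0,0.0015,0]
    - [0,0,0,0,0,0.002,0]
    - [0,0,0,0,0,0.002,0]

```text
clock: 15.35
position: [0.4749, 0.3549, 0.044]
ee_rot: [0.762, -0.647, 0.001, -0.0]
ft_force: [-3.7, -4.5, 14.4]
grip_width: 0.249
```

Call:
move_arm:
  moves:
    - [0,0,0,0,0,0.001,0.085]
    - [0,0,0,0,0,0.0,0.085]
    - [0,0,0,0,0,0.0,0.085]
    - [0,0,0,0,0,0.0,0.085]
    - [0,0,0,0,0,0.0,0.085]
    - [0,0,0,0,0,-0.03,0.085]
    - [0,0,0,0,0,-0.08,0.085]
    - [0,0,0,0,0,-0.13,0.085]
    - [0,0,0,0,0,-0.18,0.085]
    - [0,0,0,0,0,-0.2,0.085]

```text
clock: 16.35
position: [0.4753, 0.3559, 0.2475]
ee_rot: [0.763, -0.647, 0.001, -0.003]
ft_force: [0.1, 0.3, -0.4]
grip_width: 0.999
```

Call:
move_arm:
  moves:
    - [0,0,0,0.58,0.108,-0.02,0.085]
    - [0,0,0,0.58,0.108,-0.02,0.085]
    - [0,0,0,0.58,0.108,-0.02,0.085]
    - [0,0,0,0.58,0.108,-0.02,0.085]
    - [0,0,0,0.58,0.108,-0.02,0.085]
    - [0,0,0,0.58,0.108,-0.02,0.085]
    - [0,0,0,0.58,0.108,-0.02,0.085]
    - [0,0,0,0.58,0.108,-0.02,0.085]
    - [0,0,0,0.58,0.108,-0.02,0.085]
    - [0,0,0,0.58,0.108,-0.02,0.085]

```text
clock: 17.35
position: [0.4637, -0.147, 0.2596]
ee_rot: [0.762, -0.647, 0.0, 0.0]
ft_force: [1.7, 0.1, 0.9]
grip_width: 0.996
```

Run:
```python
from h import *
o=manip.get_obs();print(o['position']);p=cams.camera_params('wrist');print(p['xyz'])
q=np.array([[*(np.array([.56,-.02])+s*np.array([.155,-.988])+t*np.array([.988,.155])),.02] for s,t in [(.13,-.05),(.17,-.05),(.17,.05)]])
print(q,proj(p,q))
```

```text
[ 0.46374903 -0.1470204   0.25959198]
[ 0.54401411 -0.13434888  0.40279395]
[[ 0.53075 -0.15619  0.02   ]
 [ 0.53695 -0.19571  0.02   ]
 [ 0.63575 -0.18021  0.02   ]] [[302.28856965  97.15340324]
 [342.82960509  97.48081342]
 [349.23893179 -17.44165353]]
```

Call:
move_arm:
  moves:
    - [0,0,0,0.05,-0.02,0,0.085]
    - [0,0,0,0.1,-0.04,0,0.085]
    - [0,0,0,0.14,-0.055,0,0.085]
    - [0,0,0,0.17,-0.06,0,0.085]
    - [0,0,0,0.21,-0.06,0,0.085]
    - [0,0,0,0.21,-0.06,0,0.085]
    - [0,0,0,0.21,-0.06,0,0.085]

```text
clock: 18.05
position: [0.5573, -0.3432, 0.2584]
ee_rot: [0.762, -0.648, -0.001, -0.0]
ft_force: [1.1, 0.9, -0.1]
grip_width: 0.995
```

Run:
```python
from h import *
o=manip.get_obs();print(o['position']);p=cams.camera_params('wrist');print(p['xyz'])
w=cams.camera('wrist')[:,:,::-1].copy();cv2.imwrite('pics/w9.png',w)
q=np.array([[*(np.array([.56,-.02])+s*np.array([.155,-.988])+t*np.array([.988,.155])),.02] for s,t in [(.13,-.05),(.17,-.05),(.17,.05)]])
print(proj(p,q))
t=cams.camera('scene')[:,:,::-1].copy();cv2.imwrite('pics/scene9.png',t)
pt=cams.camera_params('scene');c=proj(pt,[[.475,.355,.03]])[0].astype(int);m=cv2.resize(t[c[1]-45:c[1]+45,c[0]-45:c[0]+45],(220,220),interpolation=cv2.INTER_CUBIC)
out=np.zeros((420,780,3),np.uint8);out[:,:560]=w;out[:220,560:]=m
cv2.imwrite('pics/v9.png',out)
for n,im,pp in [('scene',t,pt)]:
    H,S,V=cv2.split(cv2.cvtColor(im,cv2.COLOR_BGR2HSV))
    for b in blobs((H<16)&(S>170)&(V>100),20):print(b.mean(0),ray(pp,b.mean(0),.02))
```

```text
[ 0.55732675 -0.34315276  0.25843013]
[ 0.63783573 -0.33082797  0.40155698]
[[100.05390177 157.90721863]
 [138.74124307 158.15997125]
 [126.6941371   54.35331994]]
[545.35714286 399.04761905] [[0.74319056 0.58418588]]
[449.37333333 303.37333333] [[0.60034126 0.40634792]]
[425.87058824 249.30588235] [[0.48163782 0.34998973]]
[150.17777778 135.77777778] [[ 0.32420326 -0.4091201 ]]
```

View pics/v9.png

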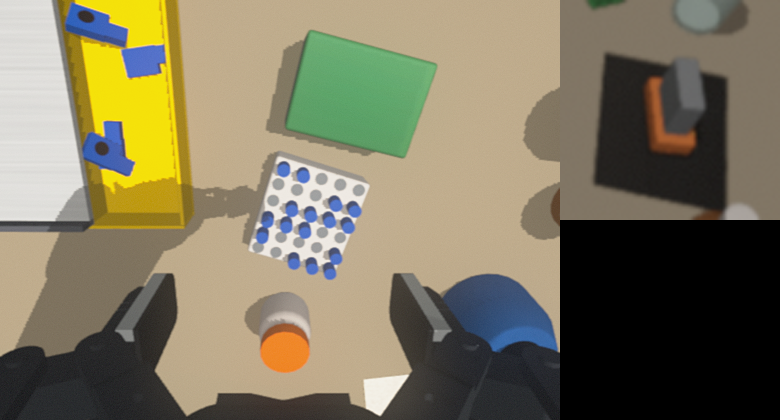

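The wrist view shows all four shards in the tray: (95,22), (145,60), and two crossed ones at (105,150) and (115,130). The inset shows the scraper upright near the middle of its mat, and the bystanders are in place. Handing in.

```bash
python3 -c "
from workcell import manip
print(manip.hand_in()); print(manip.get_obs()['clock'])"
```

```text
the job is handed in; nothing more can be done
None
the job is handed in; nothing more can be done
```

I wiped all four shards into the yellow waste tray and stood the scraper back upright on its mat, released. I handed the job in at about 18 s on the robot's clock. `hand_in` gives no verdict, so I don't know the judged result.

I gripped the scraper by its rib and made one sweep down each lane beside the post, staying about 1–2 mm above the plate.

**Last checks:**
- **Deck:** it looked empty after the second sweep, although the gripper hid part of the near lane; that part had looked clear after the first sweep.
- **Tray:** the last wrist picture shows two separate shards and one cluster at the deck's edge. I read the cluster as two crossed shards from its shape. The earlier top and scene pictures could not tell whether it was one shard or two, and I have no measurement that settles it.
- **Scraper:** the scene picture shows it upright near the mat's centre. By its orange foot it is at about (.48, .35), against a mat centre of (.476, .353).
- **Contact:** the gripper and arm stayed above the shards throughout. No wrist force reading at the end of a move was above about 15 N.
- **Racks, bottle, beaker, jar and tip box:** those in the last pictures looked undisturbed. I judged this by eye and did not measure it.

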